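# Sort birch branch pieces into their drying dishes

### The arm

A 6-joint arm with a two-finger parallel gripper is mounted at the origin on the work surface. World frame = base frame: x ahead of the robot, y to its left, z up, the work surface at z = 0. Lengths are in mm, angles in rad, forces in N, time in s.
With the tool pointing down it reaches from about 350 to 725 mm from the base axis. Payload 6 kg.
Tool frame: the origin (TCP) lies between the finger pads; the fingertips stand ctrl.tip_reach ahead of it and the grasp point (between the pads) lies 3 mm ahead of it (ctrl.tip_reach is the distance from the TCP to the fingertips, in mm); y points along the fingers, x is the direction in which the jaws open and shut, and the axes are right-handed (so a half turn about y gives the same grasp; the last joint's range is limited). The gripper opens to 85 mm and grips with 20 to 120 N. Pads are 22 mm wide; open, the fingers measure 114 mm over their backs; the gripper's body (76 mm by 85 mm) begins 54 mm behind the grasp point. The pads swing forward as they close: fully open they stand 13 mm farther back than shut.
Start: joints at [1.476, 0.04, 0.085, 0, -1.615, -0.334], TCP at [249.44, 545.67, 253.261] pointing down, gripper open.
Joint ranges: [-2.56, 2.56], [-1.29, 2.01], [-1.08, 1.49], [-3.29, 1.98], [-2.81, -0.18], [-2.99, 2.99]. Speed limits (rad/s): [2.57, 2.57, 3.01, 3.14, 3.14, 3.14].

### API

Orientations are given as a unit quaternion [x, y, z, w].
In Python, from bench import readout, optics, workorder, ctrl gives the robot as it stands.
- The arm moves only by the tool play_rows, never from a script. Its argument "plan" is a list of rows, each a list of 7 numbers: the closure, from -1 (fully open) to 1 (shut), so that 0 is half open, then the shift along the tool's x, y, z in units of 25 mm (1.0 is 25 mm), then the turn, a rotation vector about the tool's x, y, z in units of 10 degrees (1.0 is 10 degrees). A call has exactly 5 rows; each row is the pose to reach, as a shift and turn from the pose commanded when the call began, along the tool's axes at that moment; what a row does not reach only later rows make up. A row lasts 1/8 s, in which the tool goes at most 62.5 mm and 10.7 degrees, less where a joint would pass 70% of its speed; a pose out of reach is approached as far as the arm can. A call with a gripper value outside its range is refused whole. The fingers move at their own pace and stop on an object; "newtons" is the grip in N (left out, the last holds). Time passes only in rows, so rows that repeat a pose let the fingers close, or fill a call up. It gives the time, the measured TCP pose, the force and the opening at its end, in the units of the state.
- readout.get_obs(): the state, without advancing time (a new reading comes with each control period).
- optics.get_image(name): name is "scene" or "side" or "wrist"; returns a dict with "pixels" (480x640x3 uint8, red, green, blue), "fx", "fy", "cx", "cy" (pixels), "R" (3x3) and "t" (3): a world point X has camera coordinates R X + t. Camera axes: x right, y down, z forward; pixel columns grow to the right and rows downward; lengths in mm; the calibration is good to about 2 mm. A picture is of the moment at which its call begins. There is no depth.
- workorder.sign_off(): hands the job in, once; it reports no verdict.
The state is a dict: "time_s": time; "q": joint angles; "qvel": joint speeds; "effort": joint torques, N m; "position": TCP position; "tool_rot": TCP orientation; "contact_force": force on the tool from outside, world axes, zero at the start; "ft_torque": the same for the moment, N m; "gripper_width": opening from 0.0 (shut) to 1.0 (fully open).
Only numpy, scipy, OpenCV 4.12 (cv2) and the standard library are available. Lean on these libraries where they do the work, as an engineer would, in place of code of your own. Each camera call takes 0.05 s, during which the arm holds its last target. There are 200 camera calls.

### The job

Pick out the four pieces of birch branch with the bark still on and stand each one upright in the drying dish of its own size: the thinnest piece in the smallest dish, the next thinnest in the next smallest, and so on up to the thickest in the largest dish. Each must stand flat on the floor of its dish; leave the turned handle and the square offcut standing where they are.

Things in the scene. Friction and masses are not known exactly. Their poses are not given: they have to be found in the camera images.
- branch_thinnest: The thinnest of four loose pieces of birch branch, standing upright on a sawn end: a plain cylinder with off-white bark flecked with short dark marks and pale sawn ends, 24 mm in diameter, 65 mm high (all four have the same height). Origin: centre of its underside; z points up along its length.
- branch_thin: The second thinnest of four loose pieces of birch branch, standing upright on a sawn end: a plain cylinder with off-white bark flecked with short dark marks and pale sawn ends, 36 mm in diameter, 65 mm high (all four have the same height). Origin: centre of its underside; z points up along its length.
- branch_thick: The second thickest of four loose pieces of birch branch, standing upright on a sawn end: a plain cylinder with off-white bark flecked with short dark marks and pale sawn ends, 48 mm in diameter, 65 mm high (all four have the same height). Origin: centre of its underside; z points up along its length.
- branch_thickest: The thickest of four loose pieces of birch branch, standing upright on a sawn end: a plain cylinder with off-white bark flecked with short dark marks and pale sawn ends, 60 mm in diameter, 65 mm high (all four have the same height). Origin: centre of its underside; z points up along its length.
- dish_smallest: The smallest of four shallow round dishes of dark wood, fixed to the bench: 58 mm outside diameter, 48 mm inside, rim 12 mm above the bench, wall 5 mm, flat inner floor 4 mm above the bench. Origin: centre of its underside, on the bench; z up.
- dish_small: The second smallest of four shallow round dishes of dark wood, fixed to the bench: 70 mm outside diameter, 60 mm inside, rim 12 mm above the bench, wall 5 mm, flat inner floor 4 mm above the bench. Origin: centre of its underside, on the bench; z up.
- dish_large: The second largest of four shallow round dishes of dark wood, fixed to the bench: 82 mm outside diameter, 72 mm inside, rim 12 mm above the bench, wall 5 mm, flat inner floor 4 mm above the bench. Origin: centre of its underside, on the bench; z up.
- dish_largest: The largest of four shallow round dishes of dark wood, fixed to the bench: 94 mm outside diameter, 84 mm inside, rim 12 mm above the bench, wall 5 mm, flat inner floor 4 mm above the bench. Origin: centre of its underside, on the bench; z up.
- turned_handle: Not to be moved: a loose turned wooden handle without bark, standing upright, with a narrow waist and a rounded top, at most 42 mm in diameter, 68 mm high. Origin: centre of its underside; z up.
- square_offcut: Not to be moved: a loose square block of bare pale wood, 42 by 42 mm and 55 mm high, upright. Origin: centre of its underside; z up, x and y along its sides.

How it is judged:
By the outcome, as a careful person would: the job done as asked, in the order asked, and still so for the second after the job is handed in, with the robot touching nothing.
It also fails if it takes over 96 s, if anything falls off the work surface, if the arm or the gripper's body presses on something with over 40 N, if the wrist force passes 120 N, or if a joint passes its speed limit or range.

## Working session

There is one attempt and no reset: what is moved stays moved. The work goes in short steps, Python scripts to look and compute and a tool call to move; the robot and the scene stay as the last step left them, time stands still between calls to the robot, and variables do not carry over. Pictures are saved under pics/ and viewed, about 12 in all and at most 16, crops included, and the job is handed in when it is done.

Besides the shell and the picture viewer there is one more tool, called after "Call:" in YAML: its name, and indented under it one key for each argument. play_rows: Moves the arm, as the interface text tells. Its arguments: {"type":"object","properties":{"plan":{"type":"array"},"newtons":{"type":"number"}},"required":["plan"]}

```bash
mkdir -p pics; ls; python3 - <<'E'
from bench import readout, optics, workorder, ctrl
import cv2
print(readout.get_obs(), ctrl.tip_reach)
for n in ("scene","side"):
    im=optics.get_image(n); cv2.imwrite(f"pics/{n}0.png",im["pixels"][:,:,::-1])
    print(n,im["fx"],im["cx"],im["cy"],im["R"],im["t"])
E
```

```text
pics
{'time_s': 0.0, 'q': array([ 1.47571553e+00,  4.08303145e-02,  8.38103782e-02, -4.83471886e-04,
       -1.61548239e+00, -3.33694356e-01]), 'qvel': array([ 0.00045848,  0.00160917, -0.00059642, -0.00233318,  0.00030326,
        0.00118309]), 'effort': array([-1.01450325e-04, -3.68208218e+01,  3.47422922e+01,  6.93241730e+00,
       -5.27739423e-03, -9.58372794e-06]), 'position': array([249.25400788, 545.4644221 , 252.26421409]), 'tool_rot': array([ 0.38269203, -0.59455497,  0.5952924 , -0.38167808]), 'contact_force': array([ 0.44853894,  0.68731684, -0.37070344]), 'ft_torque': array([ 0.03943036,  0.05668035, -0.02727669]), 'gripper_width': 0.9970042859454229} 22.0
scene 512.4687380465039 313.9650438753169 243.36308942436236 [[-0.17414482  0.98465233 -0.01154822]
 [ 0.82660527  0.1397992  -0.54514211]
 [-0.53516101 -0.1044795  -0.83826411]] [  95.50252544 -422.78580514 1434.83895308]
side 624.0561054340393 312.6729072125589 245.53845113631152 [[ 0.97249447 -0.23194136 -0.02139405]
 [-0.16782092 -0.63401703 -0.75488975]
 [ 0.16152597  0.73771648 -0.65550267]] [-501.74404333  115.63050001  977.64507601]
```

View pics/scene0.png

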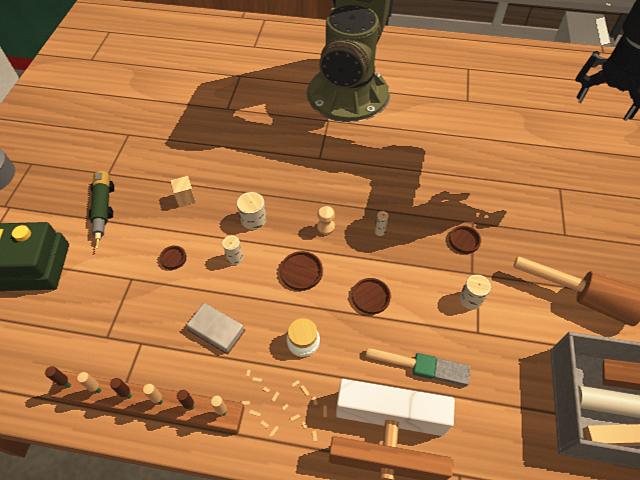

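View pics/side0.png

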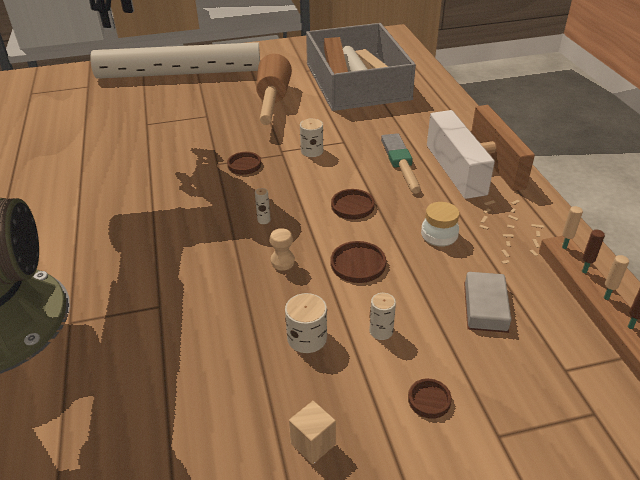

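The scene view shows branches at about (252,211) thickest, (232,250) thin, (381,223) thinnest and (476,292) thick. The dishes are at (172,257) smallest, (464,239) small, (371,296) large and (301,271) largest, with the handle at (326,220) and the block at (182,191). The side view agrees.

```bash
cat > h.py <<'E'
import numpy as np, cv2
from bench import readout, optics, ctrl
def ray(im,u,v,z):
    R,t=np.array(im["R"]),np.array(im["t"]); c=-R.T@t
    d=R.T@np.array([(u-im["cx"])/im["fx"],(v-im["cy"])/im["fy"],1]); return (c+d*(z-c[2])/d[2])[:2]
def mask(im,kind):
    h=cv2.cvtColor(im["pixels"],cv2.COLOR_RGB2HSV).astype(int); l=cv2.cvtColor(im["pixels"],cv2.COLOR_RGB2LAB).astype(int)
    H,S,V=h[...,0],h[...,1],h[...,2]
    if kind=="dish": m=((H<9)|(H>170))&(S>90)&(V<125)
    else: m=((S<105)&(V>60))
    m=m.astype(np.uint8)*255
    return cv2.morphologyEx(m,cv2.MORPH_CLOSE,np.ones((5,5)))
def blob(im,kind,seed,z,r=40):
    m=mask(im,kind); u,v=seed; n,lab,st,ce=cv2.connectedComponentsWithStats(m)
    k=[i for i in range(1,n) if st[i,4]>60]
    k=min(k,key=lambda i:np.hypot(ce[i][0]-u,ce[i][1]-v))
    pts=np.argwhere(lab==k)[:,::-1].astype(np.int32); hull=cv2.convexHull(pts); M=cv2.moments(hull)
    c=(M["m10"]/M["m00"],M["m01"]/M["m00"])
    return c,st[k],ray(im,*c,z)
E
python3 - <<'E'
from h import *
S=optics.get_image("scene"); D=optics.get_image("side")
T={"b24":((381,223),(263,206)),"b36":((232,250),(382,316)),"b48":((476,292),(312,138)),"b60":((252,211),(306,322)),
"d58":((172,257),(429,398)),"d70":((464,239),(244,163)),"d82":((371,296),(353,204)),"d94":((301,271),(358,262)),
"handle":((326,220),(282,249)),"block":((182,191),(313,431))}
for n,(a,b) in T.items():
    k,z=("dish",7) if n[0]=="d" else ("b",32.5)
    if n in("handle","block"):
        print(n,ray(S,*a,30).round(),ray(D,*b,30).round());continue
    for im,s in((S,a),(D,b)):
        c,st,p=blob(im,k,s,z); print(n,np.round(c,1),st,p.round(1))
o=[]
for im in (S,D): o.append(np.hstack([mask(im,"b"),mask(im,"dish")]))
cv2.imwrite("pics/m0.png",cv2.resize(np.vstack(o),(800,600)))
E
```

```text
b24 [380.5 225. ] [375 215  13  21 183] [460.1 136.1]
b24 [262.3 205.7] [255 188  16  36 408] [455.4 137.2]
b36 [232.3 249.6] [222 236  21  29 314] [ 578.8 -174.8]
b36 [381.9 315.5] [ 369  292   27   48 1079] [ 580.6 -173.1]
b48 [474.7 291.5] [460 275  31  35 479] [594.4 344.1]
b48 [311.1 137.1] [299 118  25  39 842] [595.4 344.1]
b60 [251.6 210.8] [237 193  29  37 493] [ 469.7 -158.5]
b60 [305.9 322.4] [ 285  293   42   61 2211] [ 468.6 -158.2]
d58 [172.6 257.1] [160 246  26  24 458] [ 605.3 -308.6]
d58 [429.7 398.3] [409 379  42  39 989] [ 604.2 -310.7]
d70 [464.6 239.1] [450 226  30  27 541] [449.2 327.2]
d70 [243.8 162.9] [228 152  33  22 384] [447.7 323.8]
d82 [370.8 295.5] [353 278  37  36 837] [626.1 135.5]
d82 [352.7 203.9] [332 189  42  30 742] [624.7 131.8]
d94 [300.9 270.4] [ 280  252   42   38 1046] [590.9 -21.4]
d94 [358.4 261.7] [ 332  241   54   42 1110] [589.2 -24.8]
handle [465.  13.] [467.  14.]
block [ 438. -336.] [ 437. -335.]
```

View pics/m0.png

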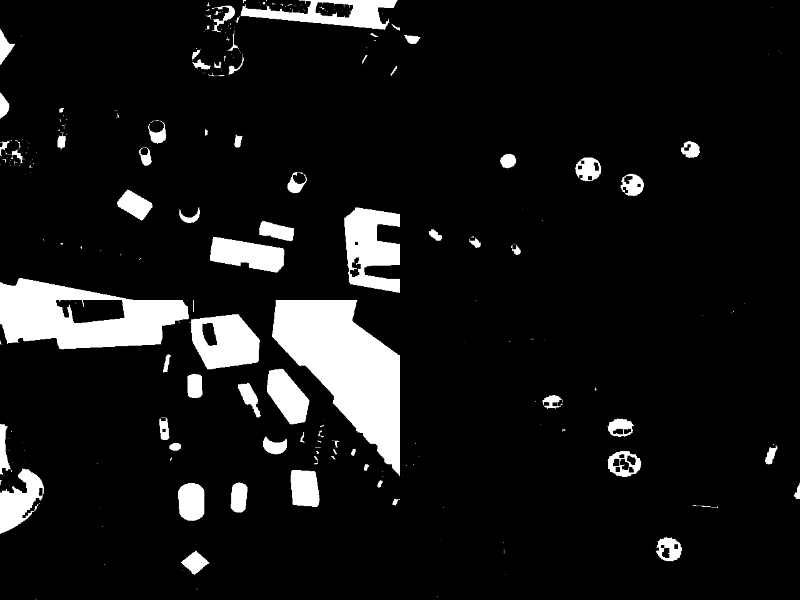

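Both views agree within about 3 mm. The exception is b24, whose top is missed in the scene mask, so I use the side value for it. Tool y points down, and one constant orientation suits every grasp.

```bash
cat > go.py <<'E'
import sys, numpy as np
from scipy.spatial.transform import Rotation as Ro
from bench import readout
o=readout.get_obs(); R=Ro.from_quat(o["tool_rot"]).as_matrix(); p=np.array(o["position"])
print("t",round(o["time_s"],2),"p",p.round(1),"F",np.round(o["contact_force"],1),"w",round(o["gripper_width"],3),"q",np.round(o["q"],2)); print(R.round(3).tolist())
for a in sys.argv[1:]:
    w=np.array([float(x) for x in a.split(",")]); print(a,"->",(R.T@(w-p)/25).round(2))
E
python3 go.py 456,137,180 456,137,45 604.8,-309.7,180
```

```text
t 0.2 p [249.4 545.5 252.7] F [ 0.1  0.2 -0.7] w 1.005 q [ 1.48  0.04  0.08 -0.   -1.62 -0.33]
[[-0.416, -0.0, 0.909], [-0.909, -0.001, -0.416], [0.001, -1.0, 0.0]]
456,137,180 -> [11.42  2.92 14.31]
456,137,45 -> [11.42  8.32 14.31]
604.8,-309.7,180 -> [25.2   2.94 27.15]
```

Call:
play_rows:
  plan:
    - [-1,1.5,0,2,0,0,0]
    - [-1,3,0.5,3.9,0,0,0]
    - [-1,4.6,1,5.8,0,0,0]
    - [-1,6.2,1.5,7.7,0,0,0]
    - [-1,7.8,2,9.6,0,0,0]
  newtons: 40

```text
time_s: 0.82
position: [385.9, 268.9, 203.5]
tool_rot: [-0.382, 0.595, -0.595, 0.383]
contact_force: [1.2, 1.3, 0.4]
gripper_width: 1.003
```

Call:
play_rows:
  plan:
    - [-1,1.5,0.3,1.9,0,0,0]
    - [-1,2.8,0.6,3.7,0,0,0]
    - [-1,3.4,0.9,4.5,0,0,0]
    - [-1,3.6,0.9,4.7,0,0,0]
    - [-1,3.6,0.9,4.7,0,0,0]

```text
time_s: 1.45
position: [455.0, 140.1, 181.5]
tool_rot: [0.382, -0.595, 0.595, -0.382]
contact_force: [-0.0, -0.0, 0.8]
gripper_width: 0.999
```

```bash
python3 go.py 456,137,180 456,137,45; python3 - <<'E'
from h import *
im=optics.get_image("wrist"); cv2.imwrite("pics/w1.png",im["pixels"][:,:,::-1])
for p in((456,137,65),(456,137,0)):
    c=np.array(im["R"])@p+im["t"]; print(c,im["fx"]*c[0]/c[2]+im["cx"],im["fy"]*c[1]/c[2]+im["cy"])
E
```

```text
t 1.45 p [455.  140.1 181.5] F [-0.  -0.   0.8] w 0.999 q [ 0.72 -0.3  -0.35  0.   -1.52  0.42]
[[-0.416, 0.0, 0.909], [-0.909, 0.0, -0.416], [-0.0, -1.0, 0.0]]
456,137,180 -> [0.1  0.06 0.09]
456,137,45 -> [0.1  5.46 0.09]
[  1.55662425  -0.78178711 247.52931626] 324.118718008691 241.62888321474327
[  1.50449401 -19.23246269 309.85563376] 323.5968087156381 220.17581997375132
```

View pics/w1.png

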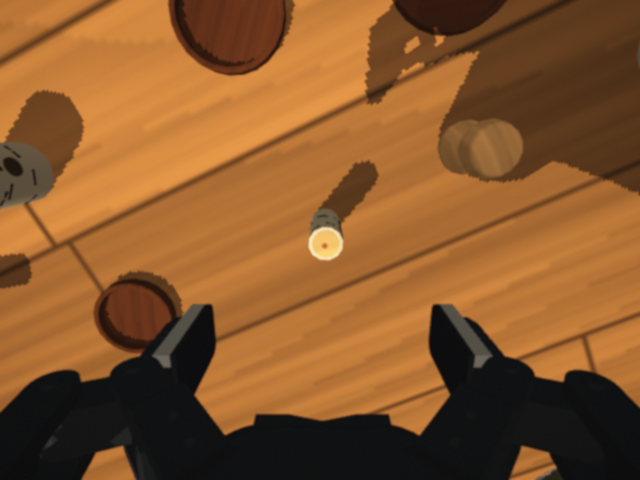

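The wrist view shows the branch top at (326,243), against a predicted (324,242), so it is within 1 mm. I descend and grip.

Call:
play_rows:
  plan:
    - [-1,0.1,1.5,0.1,0,0,0]
    - [-1,0.1,3.2,0.1,0,0,0]
    - [-1,0.1,4.8,0.1,0,0,0]
    - [-1,0.1,5.5,0.1,0,0,0]
    - [-1,0.1,5.5,0.1,0,0,0]

```text
time_s: 2.12
position: [455.9, 137.1, 43.6]
tool_rot: [0.383, -0.595, 0.595, -0.382]
contact_force: [-0.3, 0.2, 0.2]
gripper_width: 0.998
```

Call:
play_rows:
  plan:
    - [1,0,0,0,0,0,0]
    - [1,0,0,0,0,0,0]
    - [1,0,0,0,0,0,0]
    - [1,0,0,0,0,0,0]
    - [1,0,0,0,0,0,0]
  newtons: 40

```text
time_s: 2.75
position: [456.6, 136.9, 44.5]
tool_rot: [0.382, -0.595, 0.595, -0.383]
contact_force: [-1.0, 0.3, 3.5]
gripper_width: 0.269
```

Call:
play_rows:
  plan:
    - [1,0,0,0,0,0,0]
    - [1,0,0,0,0,0,0]
    - [1,0,-1,0,0,0,0]
    - [1,0,-3,0,0,0,0]
    - [1,0,-5,0,0,0,0]

```text
time_s: 3.38
position: [455.7, 136.5, 169.3]
tool_rot: [-0.383, 0.595, -0.595, 0.382]
contact_force: [0.5, 0.0, 0.6]
gripper_width: 0.27
```

```bash
python3 go.py 604.8,-309.7,170 604.8,-309.7,50;  python3 - <<'E'
from h import *
im=optics.get_image("side"); cv2.imwrite("pics/s1.png",im["pixels"][:,:,::-1])
E
```

```text
t 3.38 p [455.7 136.5 169.3] F [0.5 0.  0.6] w 0.27 q [ 0.72 -0.29 -0.37 -0.   -1.5   0.43]
[[-0.416, -0.001, 0.909], [-0.909, -0.001, -0.416], [0.001, -1.0, -0.001]]
604.8,-309.7,170 -> [13.75 -0.02 12.84]
604.8,-309.7,50 -> [13.74  4.78 12.85]
```

View pics/s1.png

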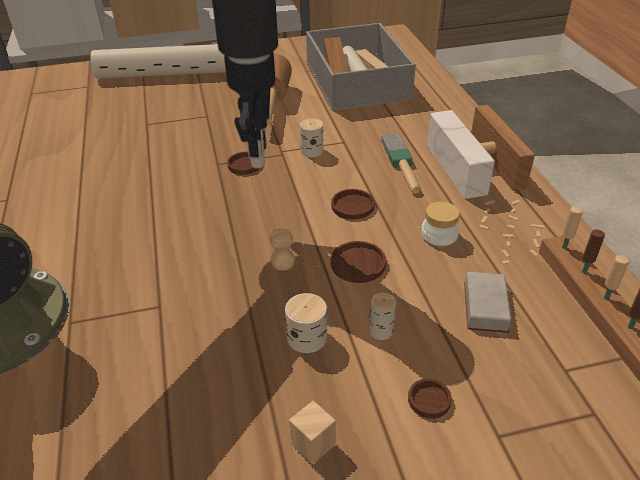

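The branch is held (opening 23 mm). I carry it to the smallest dish.

Call:
play_rows:
  plan:
    - [1,1.0,0,0.9,0,0,0]
    - [1,2.5,0,2.3,0,0,0]
    - [1,4.1,0,3.8,0,0,0]
    - [1,5.7,0,5.3,0,0,0]
    - [1,7.3,0,6.8,0,0,0]

```text
time_s: 4.05
position: [535.1, -101.6, 168.0]
tool_rot: [-0.382, 0.595, -0.595, 0.382]
contact_force: [0.3, 0.6, -0.7]
gripper_width: 0.269
```

Call:
play_rows:
  plan:
    - [1,1.6,0,1.5,0,0,0]
    - [1,3.2,0,3.0,0,0,0]
    - [1,4.8,0,4.5,0,0,0]
    - [1,6.0,0,5.6,0,0,0]
    - [1,6.4,0,6.0,0,0,0]

```text
time_s: 4.68
position: [604.5, -309.8, 166.6]
tool_rot: [-0.382, 0.596, -0.595, 0.381]
contact_force: [0.1, 0.3, -0.7]
gripper_width: 0.268
```

Call:
play_rows:
  plan:
    - [1,0,0.5,0,0,0,0]
    - [1,0,1.5,0,0,0,0]
    - [1,0,2.5,0,0,0,0]
    - [1,0,3,0,0,0,0]
    - [1,0,3,0,0,0,0]

```text
time_s: 5.3
position: [604.4, -306.8, 92.8]
tool_rot: [-0.383, 0.595, -0.594, 0.382]
contact_force: [-0.7, 0.7, 0.0]
gripper_width: 0.267
```

```bash
python3 go.py 604.8,-309.7,50;  python3 - <<'E'
from h import *
im=optics.get_image("side"); p=im["pixels"]; cv2.imwrite("pics/s2.png",cv2.resize(p[280:480,300:540,::-1],None,fx=3,fy=3))
E
```

```text
t 5.3 p [ 604.4 -306.8   92.8] F [-0.7  0.7  0. ] w 0.267 q [-0.18  0.28  0.06 -0.   -1.35  1.32]
[[-0.415, -0.002, 0.91], [-0.91, 0.0, -0.415], [0.0, -1.0, -0.002]]
604.8,-309.7,50 -> [0.1  1.71 0.07]
```

View pics/s2.png

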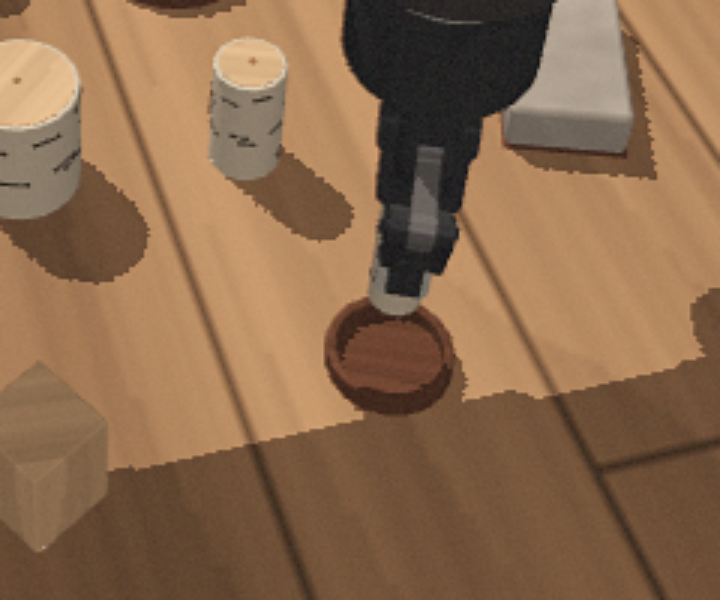

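The branch is over the dish centre. I lower, release and retract, then move on to branch_thin at (580,-174).

Call:
play_rows:
  plan:
    - [1,0.1,0.5,0.1,0,0,0]
    - [1,0.1,1.1,0.1,0,0,0]
    - [1,0.1,1.6,0.1,0,0,0]
    - [1,0.1,1.75,0.1,0,0,0]
    - [1,0.1,1.75,0.1,0,0,0]

```text
time_s: 5.98
position: [606.1, -311.2, 50.0]
tool_rot: [0.382, -0.595, 0.595, -0.382]
contact_force: [-0.8, -0.5, 0.4]
gripper_width: 0.27
```

Call:
play_rows:
  plan:
    - [0.4,0,0,0,0,0,0]
    - [0,0,0,0,0,0,0]
    - [-0.4,0,0,0,0,0,0]
    - [-0.4,0,0,0,0,0,0]
    - [-0.4,0,0,0,0,0,0]

```text
time_s: 6.6
position: [606.1, -311.1, 50.1]
tool_rot: [0.382, -0.595, 0.595, -0.382]
contact_force: [-0.2, -0.7, 0.3]
gripper_width: 0.7
```

Call:
play_rows:
  plan:
    - [-1,0,-0.5,0,0,0,0]
    - [-1,0,-1.5,0,0,0,0]
    - [-1,0,-3,0,0,0,0]
    - [-1,0,-4.5,0,0,0,0]
    - [-1,0,-5,0,0,0,0]

```text
time_s: 7.22
position: [607.1, -311.7, 179.8]
tool_rot: [0.381, -0.593, 0.597, -0.383]
contact_force: [-0.1, -0.3, 0.6]
gripper_width: 1.004
```

```bash
python3 go.py 579.7,-174,165 579.7,-174,45;  python3 - <<'E'
from h import *
im=optics.get_image("side"); p=im["pixels"]; cv2.imwrite("pics/s3.png",cv2.resize(p[280:480,300:540,::-1],None,fx=3,fy=3))
E
```

```text
t 7.22 p [ 607.1 -311.7  179.8] F [-0.1 -0.3  0.6] w 1.004 q [-0.18  0.26  0.19  0.   -1.5   1.32]
[[-0.416, 0.005, 0.909], [-0.909, -0.002, -0.416], [-0.0, -1.0, 0.006]]
579.7,-174,165 -> [-4.55  0.57 -3.29]
579.7,-174,45 -> [-4.55  5.37 -3.32]
```

View pics/s3.png

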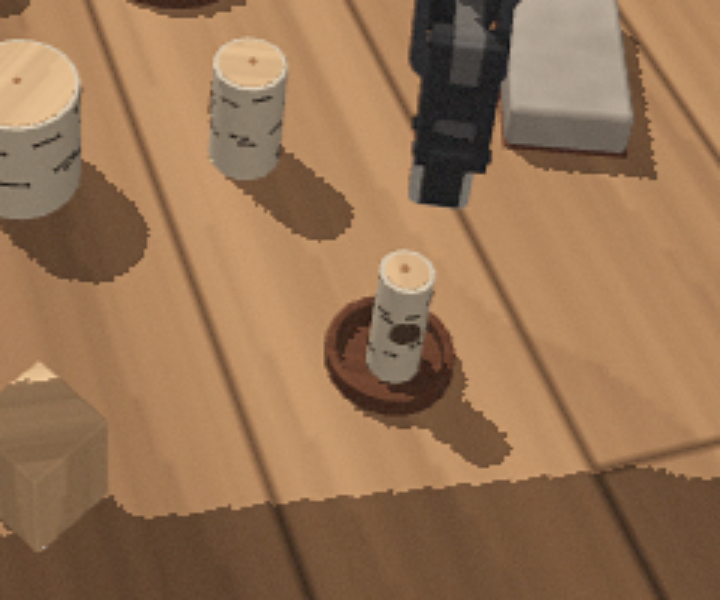

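The thinnest piece stands flat and centred in its dish. Next is branch_thin.

Call:
play_rows:
  plan:
    - [-1,-1.2,0,-0.9,0,0,0]
    - [-1,-2.8,0,-2.1,0,0,0]
    - [-1,-4.2,0.3,-3.1,0,0,0]
    - [-1,-4.55,0.5,-3.3,0,0,0]
    - [-1,-4.55,0.5,-3.3,0,0,0]

```text
time_s: 7.9
position: [578.1, -172.9, 161.7]
tool_rot: [-0.383, 0.595, -0.594, 0.382]
contact_force: [0.5, -0.4, 0.7]
gripper_width: 0.998
```

```bash
python3 go.py 579.7,-174,45
```

```text
t 7.9 p [ 578.1 -172.9  161.7] F [ 0.5 -0.4  0.7] w 0.998 q [ 0.04  0.06 -0.06 -0.   -1.45  1.1 ]
[[-0.415, -0.001, 0.91], [-0.91, -0.0, -0.415], [0.001, -1.0, -0.001]]
579.7,-174,45 -> [0.01 4.67 0.08]
```

Call:
play_rows:
  plan:
    - [-1,0,1.2,0.05,0,0,0]
    - [-1,0,2.6,0.05,0,0,0]
    - [-1,0,4.0,0.05,0,0,0]
    - [-1,0,4.65,0.05,0,0,0]
    - [-1,0,4.65,0.05,0,0,0]

```text
time_s: 8.52
position: [579.0, -174.7, 45.4]
tool_rot: [-0.383, 0.595, -0.595, 0.381]
contact_force: [-0.0, -0.4, 0.7]
gripper_width: 0.999
```

Call:
play_rows:
  plan:
    - [1,0,0,0,0,0,0]
    - [1,0,0,0,0,0,0]
    - [1,0,0,0,0,0,0]
    - [1,0,0,0,0,0,0]
    - [1,0,0,0,0,0,0]

```text
time_s: 9.15
position: [580.2, -173.9, 47.6]
tool_rot: [0.382, -0.594, 0.595, -0.383]
contact_force: [-0.8, 1.3, 5.8]
gripper_width: 0.413
```

Call:
play_rows:
  plan:
    - [1,0,0,0,0,0,0]
    - [1,0,-0.5,0,0,0,0]
    - [1,0,-2,0,0,0,0]
    - [1,0,-4,0,0,0,0]
    - [1,0,-5,0,0,0,0]

```text
time_s: 9.78
position: [580.1, -174.2, 175.1]
tool_rot: [0.381, -0.594, 0.596, -0.383]
contact_force: [0.5, -1.2, -0.7]
gripper_width: 0.415
```

```bash
python3 go.py 448.5,325.5,170 448.5,325.5,50
```

```text
t 9.78 p [ 580.1 -174.2  175.1] F [ 0.5 -1.2 -0.7] w 0.415 q [ 0.04  0.06 -0.04  0.   -1.47  1.1 ]
[[-0.416, 0.004, 0.909], [-0.909, -0.001, -0.416], [-0.001, -1.0, 0.004]]
448.5,325.5,170 -> [-15.99   0.17 -13.1 ]
448.5,325.5,50 -> [-15.98   4.97 -13.12]
```

Call:
play_rows:
  plan:
    - [1,-1.0,0,-0.8,0,0,0]
    - [1,-2.6,0,-2.1,0,0,0]
    - [1,-4.3,0,-3.5,0,0,0]
    - [1,-6.0,0,-4.9,0,0,0]
    - [1,-7.7,0,-6.3,0,0,0]

```text
time_s: 10.4
position: [515.4, 68.1, 171.6]
tool_rot: [-0.382, 0.595, -0.595, 0.382]
contact_force: [0.9, 0.9, -0.0]
gripper_width: 0.407
```

Call:
play_rows:
  plan:
    - [1,-1.7,0,-1.4,0,0,0]
    - [1,-3.4,0,-2.8,0,0,0]
    - [1,-5.1,0,-4.2,0,0,0]
    - [1,-6.6,0,-5.4,0,0,0]
    - [1,-7.6,0,-6.3,0,0,0]

```text
time_s: 11.02
position: [451.0, 306.7, 171.3]
tool_rot: [-0.383, 0.595, -0.595, 0.382]
contact_force: [0.3, -1.0, -0.4]
gripper_width: 0.415
```

Call:
play_rows:
  plan:
    - [1,-0.6,0,-0.4,0,0,0]
    - [1,-0.7,1,-0.5,0,0,0]
    - [1,-0.7,2,-0.5,0,0,0]
    - [1,-0.7,3,-0.5,0,0,0]
    - [1,-0.7,3,-0.5,0,0,0]

```text
time_s: 11.65
position: [447.3, 324.7, 94.3]
tool_rot: [0.383, -0.595, 0.596, -0.38]
contact_force: [-0.7, 0.1, 0.2]
gripper_width: 0.406
```

```bash
python3 go.py 448.5,325.5,53;  python3 - <<'E'
from h import *
im=optics.get_image("side"); p=im["pixels"]; cv2.imwrite("pics/s4.png",cv2.resize(p[40:240,140:380,::-1],None,fx=3,fy=3))
E
```

```text
t 11.65 p [447.3 324.7  94.3] F [-0.7  0.1  0.2] w 0.406 q [ 0.99 -0.04 -0.29 -0.   -1.33  0.15]
[[-0.417, -0.003, 0.909], [-0.909, -0.003, -0.417], [0.004, -1.0, -0.001]]
448.5,325.5,53 -> [-0.06  1.65  0.03]
```

View pics/s4.png

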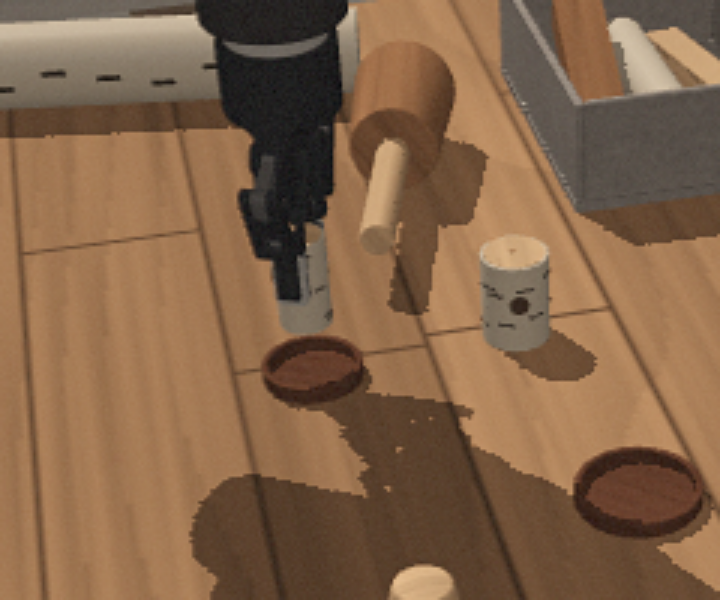

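The piece is over the small dish and the mallet handle is well clear. I lower, release gently and retract.

Call:
play_rows:
  plan:
    - [1,0,0.5,0,0,0,0]
    - [1,0,1.1,0,0,0,0]
    - [1,0,1.5,0,0,0,0]
    - [1,-0.05,1.65,0.05,0,0,0]
    - [1,-0.05,1.65,0.05,0,0,0]

```text
time_s: 12.32
position: [449.7, 326.7, 54.8]
tool_rot: [0.382, -0.595, 0.595, -0.382]
contact_force: [1.1, -0.1, -1.1]
gripper_width: 0.408
```

Call:
play_rows:
  plan:
    - [0.1,0,0,0,0,0,0]
    - [-0.3,0,0,0,0,0,0]
    - [-0.6,0,0,0,0,0,0]
    - [-0.6,0,0,0,0,0,0]
    - [-0.6,0,0,0,0,0,0]

```text
time_s: 12.95
position: [449.6, 326.7, 55.1]
tool_rot: [0.382, -0.595, 0.595, -0.382]
contact_force: [0.8, 0.7, 0.5]
gripper_width: 0.797
```

Call:
play_rows:
  plan:
    - [-1,0,-0.5,0,0,0,0]
    - [-1,0,-1.5,0,0,0,0]
    - [-1,0,-3,0,0,0,0]
    - [-1,0,-4.5,0,0,0,0]
    - [-1,0,-4.7,0,0,0,0]

```text
time_s: 13.58
position: [450.8, 327.6, 177.3]
tool_rot: [-0.38, 0.595, -0.594, 0.385]
contact_force: [-0.8, -0.3, 0.4]
gripper_width: 1.002
```

```bash
python3 go.py 595,344.1,165
```

```text
t 13.57 p [450.8 327.6 177.3] F [-0.8 -0.3  0.4] w 1.002 q [ 0.99 -0.07 -0.17  0.   -1.47  0.15]
[[-0.416, 0.005, 0.91], [-0.91, 0.005, -0.416], [-0.006, -1.0, 0.002]]
595,344.1,165 -> [-2.99  0.52  4.97]
```

Call:
play_rows:
  plan:
    - [-1,-0.8,0,1.2,0,0,0]
    - [-1,-1.7,0.2,2.8,0,0,0]
    - [-1,-2.6,0.4,4.4,0,0,0]
    - [-1,-3,0.5,5,0,0,0]
    - [-1,-3,0.5,5,0,0,0]

```text
time_s: 14.2
position: [595.0, 342.4, 158.5]
tool_rot: [0.383, -0.595, 0.595, -0.381]
contact_force: [0.5, 0.0, -0.4]
gripper_width: 1.001
```

```bash
python3 go.py 595,344.1,45;  python3 - <<'E'
from h import *
im=optics.get_image("wrist"); cv2.imwrite("pics/w5.png",im["pixels"][:,:,::-1])
c=np.array(im["R"])@(595,344.1,65)+im["t"]; print(im["fx"]*c[0]/c[2]+im["cx"],im["fy"]*c[1]/c[2]+im["cy"])
s=optics.get_image("scene"); print(ray(s,517,262,40),ray(s,580,287,40))
E
```

```text
t 14.2 p [595.  342.4 158.5] F [ 0.5  0.  -0.4] w 1.001 q [ 0.81  0.28  0.18 -0.   -1.47  0.33]
[[-0.417, -0.002, 0.909], [-0.909, -0.002, -0.417], [0.002, -1.0, -0.001]]
595,344.1,45 -> [-0.07  4.54 -0.02]
317.5513926984277 256.3805782596087
[512.81101531 429.53052527] [552.17154224 553.63776025]
```

View pics/w5.png

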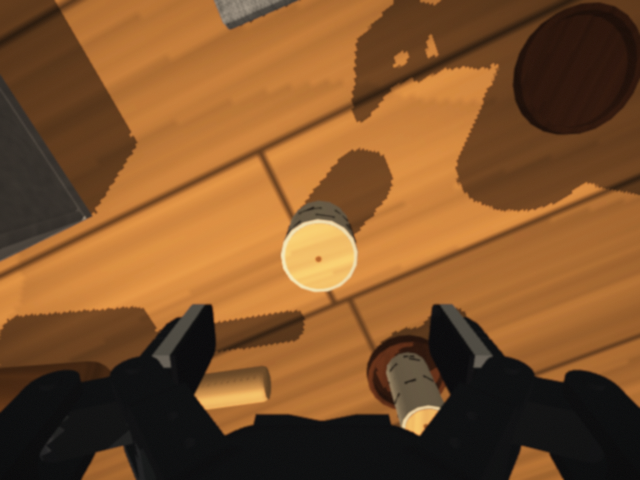

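The branch top is at (319,257), against a predicted (318,256). The thin piece stands in the small dish. I descend and grip.

Call:
play_rows:
  plan:
    - [-1,-0.05,1.2,0,0,0,0]
    - [-1,-0.05,2.6,0,0,0,0]
    - [-1,-0.05,4.0,0,0,0,0]
    - [-1,-0.05,4.5,0,0,0,0]
    - [-1,-0.05,4.5,0,0,0,0]

```text
time_s: 14.92
position: [594.6, 344.2, 47.9]
tool_rot: [0.382, -0.595, 0.595, -0.382]
contact_force: [0.4, 0.1, 0.7]
gripper_width: 1.002
```

Call:
play_rows:
  plan:
    - [1,0,0,0,0,0,0]
    - [1,0,0,0,0,0,0]
    - [1,0,0,0,0,0,0]
    - [1,0,0,0,0,0,0]
    - [1,0,0,0,0,0,0]

```text
time_s: 15.55
position: [595.8, 344.6, 49.4]
tool_rot: [0.381, -0.595, 0.595, -0.383]
contact_force: [-1.4, -0.1, 5.3]
gripper_width: 0.554
```

Call:
play_rows:
  plan:
    - [1,0,0,0,0,0,0]
    - [1,0,-0.5,0,0,0,0]
    - [1,0,-2,0,0,0,0]
    - [1,0,-4,0,0,0,0]
    - [1,0,-5,0,0,0,0]

```text
time_s: 16.18
position: [595.7, 344.3, 176.6]
tool_rot: [-0.381, 0.595, -0.595, 0.384]
contact_force: [0.6, -0.5, -0.9]
gripper_width: 0.549
```

```bash
python3 go.py 625.5,133.6,165
```

```text
t 16.18 p [595.7 344.3 176.6] F [ 0.6 -0.5 -0.9] w 0.549 q [ 0.81  0.27  0.2   0.   -1.5   0.33]
[[-0.416, 0.003, 0.909], [-0.909, 0.002, -0.416], [-0.003, -1.0, 0.002]]
625.5,133.6,165 -> [7.17 0.45 4.59]
```

Call:
play_rows:
  plan:
    - [1,1.2,0,0.7,0,0,0]
    - [1,3.0,0,1.9,0,0,0]
    - [1,4.8,0.2,3.1,0,0,0]
    - [1,6.6,0.4,4.2,0,0,0]
    - [1,7.2,0.5,4.6,0,0,0]

```text
time_s: 16.8
position: [624.7, 129.8, 160.1]
tool_rot: [-0.382, 0.595, -0.595, 0.381]
contact_force: [-0.5, 0.7, -0.6]
gripper_width: 0.555
```

Call:
play_rows:
  plan:
    - [1,0,0.3,0,0,0,0]
    - [1,0,1.3,0,0,0,0]
    - [1,0,2.4,0,0,0,0]
    - [1,0,2.8,0,0,0,0]
    - [1,0,2.8,0,0,0,0]

```text
time_s: 17.42
position: [624.5, 133.2, 89.5]
tool_rot: [0.383, -0.595, 0.595, -0.382]
contact_force: [-0.0, -0.4, -0.8]
gripper_width: 0.553
```

```bash
python3 go.py 625.5,133.6,55;  python3 - <<'E'
from h import *
im=optics.get_image("side"); p=im["pixels"]; cv2.imwrite("pics/s6.png",cv2.resize(p[80:280,230:470,::-1],None,fx=3,fy=3))
E
```

```text
t 17.43 p [624.5 133.2  89.5] F [-0.  -0.4 -0.8] w 0.553 q [ 0.52  0.18 -0.06  0.   -1.33  0.62]
[[-0.415, -0.001, 0.91], [-0.91, -0.001, -0.415], [0.001, -1.0, -0.001]]
625.5,133.6,55 -> [-0.03  1.38  0.03]
```

View pics/s6.png

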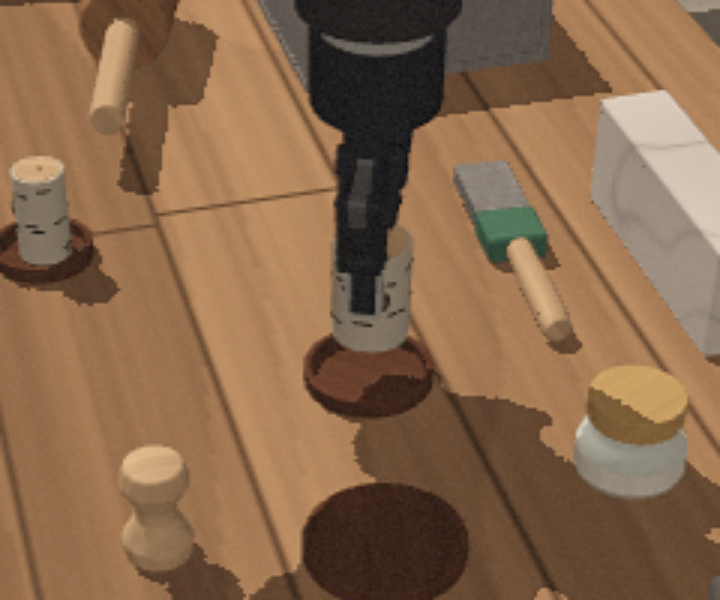

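The piece is aligned over the large dish, and the thin piece stands in the small dish at upper left. I lower, release and retract.

Call:
play_rows:
  plan:
    - [1,0,0.4,0,0,0,0]
    - [1,0,0.9,0,0,0,0]
    - [1,0,1.25,0,0,0,0]
    - [1,0,1.4,0,0,0,0]
    - [1,0,1.4,0,0,0,0]

```text
time_s: 18.1
position: [624.7, 132.4, 54.7]
tool_rot: [0.382, -0.595, 0.595, -0.382]
contact_force: [-0.5, -0.2, -0.5]
gripper_width: 0.551
```

Call:
play_rows:
  plan:
    - [-0.3,0,0,0,0,0,0]
    - [-0.6,0,0,0,0,0,0]
    - [-0.9,0,0,0,0,0,0]
    - [-0.9,0,0,0,0,0,0]
    - [-0.9,0,0,0,0,0,0]

```text
time_s: 18.73
position: [624.8, 132.6, 55.1]
tool_rot: [0.382, -0.595, 0.595, -0.382]
contact_force: [-0.3, 0.2, -0.0]
gripper_width: 0.95
```

Call:
play_rows:
  plan:
    - [-1,0,-0.5,0,0,0,0]
    - [-1,0,-1.5,0,0,0,0]
    - [-1,0,-3,0,0,0,0]
    - [-1,0,-4.5,0,0,0,0]
    - [-1,0,-4.7,0,0,0,0]

```text
time_s: 19.35
position: [626.3, 132.8, 177.8]
tool_rot: [0.38, -0.594, 0.596, -0.385]
contact_force: [0.0, -0.1, -0.8]
gripper_width: 1.003
```

```bash
python3 go.py 469.1,-158.4,170
```

```text
t 19.35 p [626.3 132.8 177.8] F [ 0.  -0.1 -0.8] w 1.003 q [ 0.52  0.14  0.06  0.   -1.48  0.62]
[[-0.416, 0.007, 0.909], [-0.91, 0.002, -0.416], [-0.005, -1.0, 0.005]]
469.1,-158.4,170 -> [13.21  0.24 -0.88]
```

Call:
play_rows:
  plan:
    - [-1,1.5,0,-0.1,0,0,0]
    - [-1,3.7,0,-0.3,0,0,0]
    - [-1,5.9,0,-0.4,0,0,0]
    - [-1,8.1,0,-0.6,0,0,0]
    - [-1,10.3,0,-0.7,0,0,0]

```text
time_s: 19.98
position: [500.6, -95.7, 172.8]
tool_rot: [0.382, -0.595, 0.595, -0.382]
contact_force: [0.1, -0.2, -0.2]
gripper_width: 1.0
```

Call:
play_rows:
  plan:
    - [-1,2,0,-0.1,0,0,0]
    - [-1,2.9,0,-0.2,0,0,0]
    - [-1,2.9,0,-0.2,0,0,0]
    - [-1,2.9,0,-0.2,0,0,0]
    - [-1,2.9,0,-0.2,0,0,0]

```text
time_s: 20.6
position: [467.4, -157.5, 172.4]
tool_rot: [-0.383, 0.595, -0.595, 0.382]
contact_force: [-0.1, -0.2, -0.3]
gripper_width: 1.002
```

```bash
python3 go.py 469.1,-158.4,46;  python3 - <<'E'
from h import *
im=optics.get_image("wrist"); cv2.imwrite("pics/w7.png",im["pixels"][:,:,::-1])
c=np.array(im["R"])@(469.1,-158.4,65)+im["t"]; print(im["fx"]*c[0]/c[2]+im["cx"],im["fy"]*c[1]/c[2]+im["cy"])
E
```

```text
t 20.6 p [ 467.4 -157.5  172.4] F [-0.1 -0.2 -0.3] w 1.002 q [ 0.08 -0.25 -0.33 -0.   -1.49  1.06]
[[-0.415, -0.0, 0.91], [-0.91, 0.0, -0.415], [0.0, -1.0, -0.0]]
469.1,-158.4,46 -> [0.01 5.06 0.08]
320.6509779881228 245.92509341720964
```

View pics/w7.png

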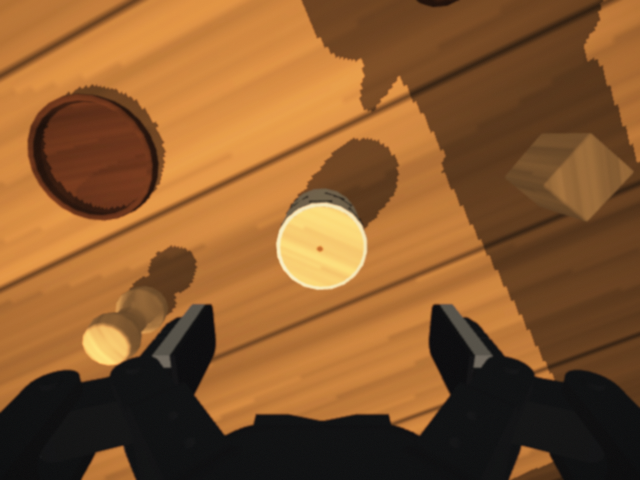

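The branch top is centred at (321,246), exactly as predicted (count: 10 pictures). I descend and grip a little harder.

Call:
play_rows:
  plan:
    - [-1,0,1.2,0.05,0,0,0]
    - [-1,0,2.6,0.1,0,0,0]
    - [-1,0,4.0,0.1,0,0,0]
    - [-1,0,5,0.1,0,0,0]
    - [-1,0,5,0.1,0,0,0]

```text
time_s: 21.28
position: [468.1, -158.8, 45.5]
tool_rot: [-0.384, 0.596, -0.594, 0.381]
contact_force: [-0.4, 0.1, 0.9]
gripper_width: 0.998
```

Call:
play_rows:
  plan:
    - [1,0,0,0,0,0,0]
    - [1,0,0,0,0,0,0]
    - [1,0,0,0,0,0,0]
    - [1,0,0,0,0,0,0]
    - [1,0,0,0,0,0,0]
  newtons: 50

```text
time_s: 21.9
position: [470.7, -159.3, 49.5]
tool_rot: [0.381, -0.594, 0.596, -0.383]
contact_force: [0.7, 1.7, 7.0]
gripper_width: 0.688
```

Call:
play_rows:
  plan:
    - [1,0,0,0,0,0,0]
    - [1,0,-0.5,0,0,0,0]
    - [1,0,-2,0,0,0,0]
    - [1,0,-4,0,0,0,0]
    - [1,0,-5,0,0,0,0]

```text
time_s: 22.52
position: [469.9, -159.5, 176.3]
tool_rot: [0.381, -0.594, 0.596, -0.383]
contact_force: [0.5, -0.2, -1.6]
gripper_width: 0.689
```

```bash
python3 go.py 590,-23,170
```

```text
t 22.52 p [ 469.9 -159.5  176.3] F [ 0.5 -0.2 -1.6] w 0.689 q [ 0.08 -0.24 -0.32  0.   -1.49  1.06]
[[-0.416, 0.004, 0.909], [-0.909, -0.001, -0.416], [-0.001, -1.0, 0.004]]
590,-23,170 -> [-6.96  0.26  2.1 ]
```

Call:
play_rows:
  plan:
    - [1,-1.2,0,0.4,0,0,0]
    - [1,-3.1,0,0.9,0,0,0]
    - [1,-5,0.1,1.5,0,0,0]
    - [1,-6.6,0.2,2.0,0,0,0]
    - [1,-6.95,0.25,2.1,0,0,0]

```text
time_s: 23.15
position: [589.9, -21.4, 165.5]
tool_rot: [-0.383, 0.595, -0.594, 0.382]
contact_force: [0.8, 0.0, -0.3]
gripper_width: 0.692
```

Call:
play_rows:
  plan:
    - [1,0,0.3,0,0,0,0]
    - [1,0,1.3,0,0,0,0]
    - [1,0,2.4,0,0,0,0]
    - [1,0,3,0,0,0,0]
    - [1,0,3,0,0,0,0]

```text
time_s: 23.78
position: [588.5, -23.8, 90.5]
tool_rot: [-0.383, 0.595, -0.595, 0.381]
contact_force: [-0.3, 0.3, -0.7]
gripper_width: 0.693
```

```bash
python3 go.py 590,-23,55;  python3 - <<'E'
from h import *
im=optics.get_image("side"); p=im["pixels"]; cv2.imwrite("pics/s8.png",cv2.resize(p[120:320,230:470,::-1],None,fx=3,fy=3))
E
```

```text
t 23.77 p [588.5 -23.8  90.5] F [-0.3  0.3 -0.7] w 0.693 q [ 0.3   0.05 -0.2   0.   -1.32  0.84]
[[-0.416, -0.002, 0.909], [-0.909, -0.001, -0.416], [0.001, -1.0, -0.001]]
590,-23,55 -> [-0.06  1.42  0.04]
```

View pics/s8.png

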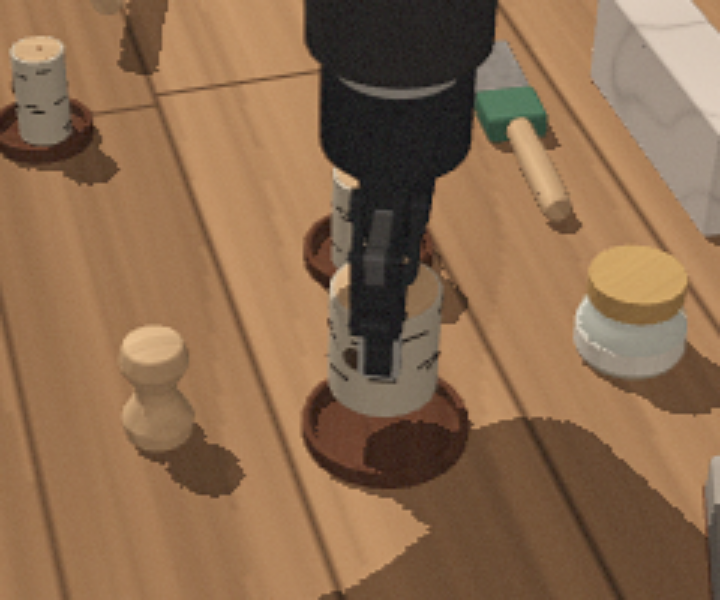

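The piece is over the largest dish. I lower, release and retract.

Call:
play_rows:
  plan:
    - [1,0,0.4,0,0,0,0]
    - [1,0,0.9,0,0,0,0]
    - [1,0,1.25,0,0,0,0]
    - [1,-0.05,1.4,0,0,0,0]
    - [1,-0.05,1.4,0,0,0,0]

```text
time_s: 24.45
position: [589.8, -21.9, 56.0]
tool_rot: [0.382, -0.595, 0.595, -0.382]
contact_force: [-0.3, -0.9, -0.6]
gripper_width: 0.686
```

Call:
play_rows:
  plan:
    - [-0.5,0,0,0,0,0,0]
    - [-0.8,0,0,0,0,0,0]
    - [-1,0,0,0,0,0,0]
    - [-1,0,0,0,0,0,0]
    - [-1,0,0,0,0,0,0]

```text
time_s: 25.08
position: [589.9, -21.9, 56.4]
tool_rot: [0.382, -0.595, 0.595, -0.382]
contact_force: [0.1, -0.4, 0.2]
gripper_width: 1.005
```

Call:
play_rows:
  plan:
    - [-1,0,-0.5,0,0,0,0]
    - [-1,0,-1.5,0,0,0,0]
    - [-1,0,-3,0,0,0,0]
    - [-1,0,-4.5,0,0,0,0]
    - [-1,0,-6,0,0,0,0]

```text
time_s: 25.7
position: [589.8, -22.0, 208.8]
tool_rot: [0.382, -0.595, 0.595, -0.383]
contact_force: [0.6, 0.3, 0.5]
gripper_width: 1.001
```

Call:
play_rows:
  plan:
    - [-1,-1.5,-1,-1.2,0,0,0]
    - [-1,-2.5,-1.5,-3,0,0,0]
    - [-1,-3.5,-2,-4.5,0,0,0]
    - [-1,-4.5,-2.5,-6,0,0,0]
    - [-1,-5.5,-3,-7,0,0,0]

```text
time_s: 26.32
position: [486.8, 177.0, 283.4]
tool_rot: [-0.382, 0.595, -0.595, 0.383]
contact_force: [0.9, 1.3, 0.9]
gripper_width: 1.001
```

Call:
play_rows:
  plan:
    - [-1,-1.5,0,-1,0,0,0]
    - [-1,-3,0,-1.5,0,0,0]
    - [-1,-4.5,0,-2,0,0,0]
    - [-1,-5,0,-2,0,0,0]
    - [-1,-5,0,-2,0,0,0]

```text
time_s: 26.95
position: [494.5, 310.5, 281.4]
tool_rot: [0.382, -0.595, 0.595, -0.382]
contact_force: [-0.7, -0.5, -0.3]
gripper_width: 0.998
```

```bash
python3 go.py; python3 - <<'E'
from h import *
S=optics.get_image("scene");D=optics.get_image("side"); 
cv2.imwrite("pics/f1.png",D["pixels"][:,:,::-1]); cv2.imwrite("pics/f2.png",S["pixels"][:,:,::-1])
E
```

```text
t 26.95 p [494.5 310.5 281.4] F [-0.7 -0.5 -0.3] w 0.998 q [ 0.9   0.    0.1   0.   -1.67  0.24]
[[-0.415, -0.0, 0.91], [-0.91, -0.001, -0.415], [0.001, -1.0, 0.0]]
```

View pics/f1.png

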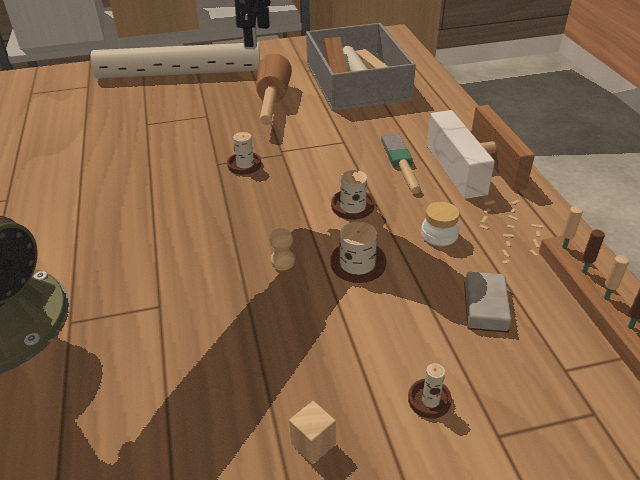

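View pics/f2.png

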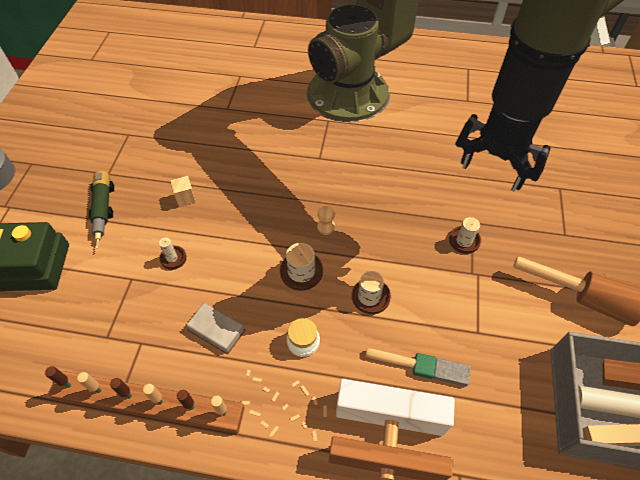

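Both views show all four pieces upright inside the rims of their own dishes. The handle at (326,220) and the block at (182,191) have not moved. I hand the job in.

```bash
python3 -c "
from bench import workorder
print(workorder.sign_off())"
```

```text
the job is handed in; nothing more can be done
None
```

I stood all four birch pieces in their own dishes, working from thinnest to thickest, and handed the job in at about 27 s. The limit was 96 s.

- **Final views:** the last side and scene pictures show every piece upright and well inside its rim. The turned handle and square offcut are where they started, and the gripper is open, about 280 mm above the bench and clear of everything. I judged the final placing by eye from these two pictures and did not measure it again.
- **Forces:** the highest force reported at the end of any move was about 7 N, and no fault or limit was reported.
- **Where measurements disagreed:** the two cameras differed by up to about 4 mm, for the dishes and also for the thinnest branch. In the scene view that branch's top was missed, so I used the side view's value. The wrist camera later matched the expected position to about 1 mm for the three branches I checked; I did not check the second thinnest that way.

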